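# Hook a pastry board over the counter's front edge

### The arm

A 6-joint arm with a two-finger parallel gripper is mounted at the origin on a cart in front of the work surface, level with it; the furniture and walls round the work are solid. World frame = base frame: x ahead of the robot, y to its left, z up, the work surface at z = 0. Lengths are in m, angles in degrees, forces in N, time in s.
With the tool pointing down it reaches from about 0.35 to 0.975 m from the base axis. Payload 7.1 kg.
Tool frame: the origin (TCP) lies on the centre line of the jaws, within the pads' length; the fingertips stand 14 mm ahead of it and the grasp point (between the pads) lies 5 mm behind it; z points along the fingers, y is the line along which they close (so a half turn about z gives the same grasp; the last joint's range is limited). The gripper opens to 88 mm and grips with 3 to 60 N. Pads are 20 mm wide; open, the fingers measure 115 mm over their backs; the gripper's body (75 mm by 178 mm) begins 61 mm behind the grasp point.
Start: joints at [70.302, 24.242, 93.386, -0, 62.372, -1.089], TCP at [0.199, 0.592, 0.237] pointing down, gripper open.
Joint ranges: [-172.04, 172.04], [-51.8, 120.97], [4.93, 147.93], [-75.15, 255.16], [6.16, 154.13], [-145.62, 145.62]. Speed limits (degrees/s): [136.94, 136.94, 172.46, 180, 180, 180].

### API

Orientations are given as a 3x3 rotation matrix whose columns are the frame's x, y, z axes.
In Python, from cell import telemetry, grab_frame, bot gives the robot as it stands.
- The arm moves only by the tool arm_command, never from a script. Its argument "commands" is one flat list of numbers, 7 for each row, row after row: the shift along the tool's x, y, z normalised to -1 to 1, where 1 is 100 mm, then the turn, a rotation vector about the tool's x, y, z normalised to -1 to 1, where 1 is pi rad, then the gripper's target within -1 to 1 (fully open at 1, half-way at 0, shut at -1). In form: [dx, dy, dz, rx, ry, rz, hand, dx, dy, dz, rx, ry, rz, hand, ...]. A call has exactly 5 rows; each row is the pose to reach, as a shift and turn from the pose commanded when the call began, along the tool's axes at that moment, turning the shorter way round; what a row does not reach only later rows make up. A row lasts 1/12 s, in which the tool goes at most 41.7 mm and 7.16 degrees, less where a joint would pass 70% of its speed; a pose out of reach is approached as far as the arm can. A call with a number of a shift or a turn outside -1 to 1 is refused whole. A call with a gripper value outside its range is refused whole. The fingers move at their own pace and stop on an object; "grip_force" is the grip in N (left out, the last holds). Time passes only in rows, so rows that repeat a pose let the fingers close, or fill a call up. It gives the time, the measured TCP pose, the force, the opening and the grip force at its end, in the units of the state.
- telemetry.observe(): the state, without advancing time (a new reading comes with each control period).
- grab_frame(name): name is "scene" or "top"; returns a dict with "image" (420x560x3 uint8, blue, green, red), "K" (3x3 intrinsics, pixels), "dist" ([k1, k2, p1, p2, k3] as OpenCV has them; the pictures are not rectified), "extrinsics" (4x4, takes a point from world to camera coordinates). Camera axes: x right, y down, z forward; pixel columns grow to the right and rows downward; lengths in m; the calibration is good to about 2 mm. A picture is of the moment at which its call begins. There is no depth.
- bot.sign_off(): hands the job in; it is judged then, once.
The state is a dict: "t": time; "joint_pos": joint angles; "dq": joint speeds; "tau": joint torques, N m; "position": TCP position; "orientation": TCP orientation; "ft_force": force on the tool from outside, world axes, zero at the start; "wrist_torque": the same for the moment, N m; "grip_width": finger opening in m; "finger_force": force on a finger pad.
Only numpy, scipy, OpenCV 4.12 (cv2) and the standard library are available. Lean on these libraries where they do the work, as an engineer would, in place of code of your own. Each camera call takes 0.05 s, during which the arm holds its last target. There are 200 camera calls.

### The job

The pastry board lies on the counter propped up on the lip under its front edge. Without grasping or lifting it, slide it toward the robot with the fingertips until that lip drops over the counter's front edge and the board lies flat, then push it gently back until the lip bears snugly against the counter's edge along its whole length. Leave everything else on the counter where it stands.

Things in the scene. Friction and masses are not known exactly. Their poses are not given: they have to be found in the camera images.
- pastry_board: wooden board, 240 mm (its x, plus a 7 mm rounded nose in front) by 260 mm (its y), 14 mm thick, 0.4 to 0.6 kg, friction on the counter 0.45 to 0.75. Origin: centre of its underside; z: upward normal; its -x end is the front, facing the robot within 0.25 rad. Under the front edge runs a lip, 16 mm thick (own x -120 to -104 mm), 20 mm deep; at first it stands on the counter and pitches the front up 0.09 rad
- board_slot (a point): centre of the board's hand slot, a hole right through the plate, half-way through its thickness: 36 mm (along the board's x) by 116 mm (along its y), centred 82 mm behind the board's origin; a 20 mm wide rail lies between the slot and the rear edge
- lip_left (a point): left (+y) end of the lip's lower rear corner: 20 mm below the plate's underside, on the lip's rear face, the face that bears against the counter's edge when hooked
- lip_right (a point): the same point at the right (-y) end of the lip, 260 mm from lip_left
- board_rear (a point): middle of the rear bottom edge of the plate
- counter_top (a point): a fixed point on the counter top, exactly 150 mm behind (+x of) the counter's front edge. The edge is straight and runs along world y; its upright front face, 40 mm high, looks to -x toward the robot
- pepper_mill: dark wooden pepper mill, 58 mm across, 160 mm tall, standing to the left of the board; origin at its foot. To be left alone
- salt_shaker: glass salt shaker with a metal top, 44 mm across, 90 mm tall, standing to the left of the board; origin at its foot. To be left alone
- dark_mug: dark mug, 92 mm across, 95 mm tall, standing to the right of the board; origin at its foot. To be left alone
- wooden_spoon: wooden spoon, 310 mm long along its own x, 47 mm wide, 14 mm high, lying to the right of the board, roughly front to rear; origin under its middle. To be left alone

How it is judged (in metres and radians):
On the way:
1. the whole lip has dropped over the counter's front edge (height (world z) of each of lip_left, lip_right below -0.012 m), for 0.2 s.
At the end, for the whole second after the job is handed in: The board lies flat on the counter (tilt under 0.02 rad) and at rest, its lip hanging down in front of the counter's edge, with both ends of the lip's rear face no more than 5 mm from the edge (angle between pastry_board's own z axis and vertical below 0.02 rad and height (world z) of each of lip_left, lip_right below -0.015 m and x of lip_left in the frame of counter_top between -0.155 and -0.147 m and x of lip_right in the frame of counter_top between -0.155 and -0.147 m and linear speed of pastry_board below 0.01 m/s); the robot touches nothing.
It fails at once if the board is lifted (origin over 30 mm or rear edge over 20 mm above the counter) (height (world z) of pastry_board above 0.03 m or height (world z) of board_rear above 0.02 m).
It fails at once if the board falls off the counter (height (world z) of pastry_board below -0.03 m).
It fails at once if the board is squeezed or pushed roughly (over 60 N from the fingers) (contact force between the fingers and pastry_board above 60 N).
It fails at once if the pepper mill, salt shaker, mug or spoon is disturbed (moved over 15 mm) (distance of any of pepper_mill, salt_shaker, dark_mug, wooden_spoon from where it was at the start of the episode above 0.015 m).
It also fails if it takes over 40 s, if anything falls off the work surface, if the arm or the gripper's body presses on something with over 40 N, if the wrist force passes 120 N, or if a joint passes its speed limit or range.

## Working session

There is one attempt and no reset: what is moved stays moved. The work goes in short steps, Python scripts to look and compute and a tool call to move; the robot and the scene stay as the last step left them, time stands still between calls to the robot, and variables do not carry over. Pictures are saved under pics/ and viewed, at most 10 in all, crops included, and the job is handed in when it is done.

Besides the shell and the picture viewer there is one more tool, called by a JSON object that holds its "op" and its "data". arm_command: Moves the arm, as the interface text tells. Its arguments: {"type":"object","properties":{"commands":{"type":"array","items":{"type":"number","minimum":-1,"maximum":1}},"grip_force":{"type":"number"}},"required":["commands"]}

```bash
mkdir -p pics; python3 - <<'E'
from cell import telemetry, grab_frame, bot
import cv2,numpy as np,pickle
for n in("scene","top"):
    f=grab_frame(n); cv2.imwrite(f"pics/{n}0.png",f["image"]); pickle.dump(f,open(n+".pkl","wb"))
    E=np.array(f["extrinsics"]); print(n,-E[:3,:3].T@E[:3,3], E[2,:3])
s=telemetry.observe(); print(s)
E
```

```text
scene [-0.21347936  1.12135317  0.76150361] [ 0.50280233 -0.72214757 -0.47507127]
top [0.40316839 0.02239073 1.24228347] [ 0.12524066 -0.01079539 -0.99206766]
{'t': 0.1, 'joint_pos': array([ 7.02995197e+01,  2.42797928e+01,  9.34255068e+01, -1.51312653e-04,
        6.23713577e+01, -1.08949577e+00]), 'dq': array([ 0.10037764, -0.05905397, -0.18066237, -0.04729378,  0.09642297,
        0.02773755]), 'tau': array([ 1.04774041e-03, -5.45609951e+01, -2.74324393e+01,  6.45945640e-02,
        1.88739836e-02, -3.47449122e-05]), 'position': array([0.19929184, 0.59188453, 0.23599285]), 'orientation': array([[-9.47707629e-01,  3.19139544e-01, -4.48815044e-04],
       [ 3.19139859e-01,  9.47706791e-01, -1.26039950e-03],
       [ 2.31017439e-05, -1.33772499e-03, -9.99999105e-01]]), 'ft_force': array([ 0.43415577,  0.70809418, -0.06659461]), 'wrist_torque': array([-0.00606813,  0.04169377, -0.03861312]), 'finger_force': 0.0, 'grip_width': 0.08821093488136057}
```

View pics/top0.png

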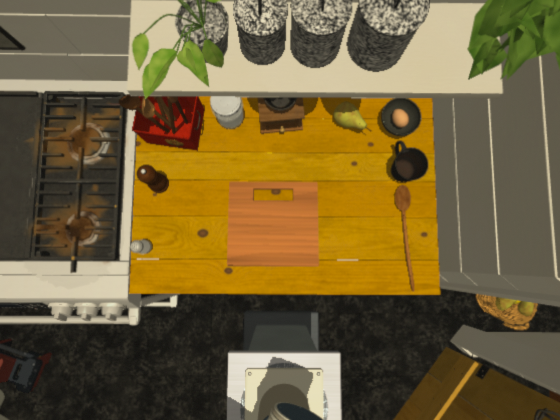

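View pics/scene0.png

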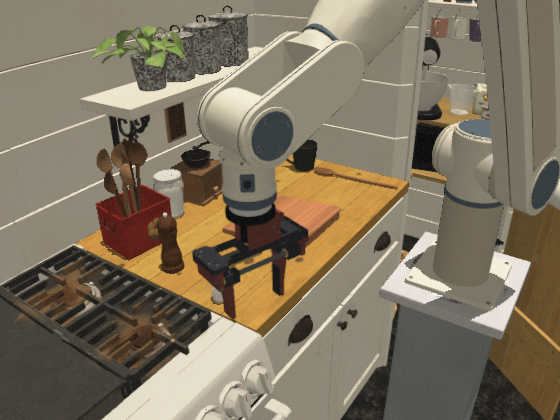

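The top view shows the board at px x 228–318, y 181–266, with its slot at about (273,195). The counter's front edge is near row 294, and the mill and shaker (left) and the spoon and mug (right) are clear of the board. The scene view shows the gripper above the left side of the counter. Next I measure the board and the edge.

```bash
cat > h.py <<'E'
import cv2,numpy as np
from cell import telemetry, grab_frame, bot
def ray(f,px):
    E=np.array(f["extrinsics"]);p=cv2.undistortPoints(np.array(px,float).reshape(-1,1,2),np.array(f["K"]),np.array(f["dist"])).reshape(-1,2)
    d=np.c_[p,np.ones(len(p))]@E[:3,:3]; return -E[:3,:3].T@E[:3,3],d
def plane(f,px,n,c): # n.x=c
    o,d=ray(f,px); n=np.array(n,float); return o+d*((c-n@o)/(d@n))[:,None]
def boardmask(f):
    h=cv2.cvtColor(f["image"],cv2.COLOR_BGR2HSV)
    m=((h[...,0]<15)&(h[...,1]>90)&(h[...,2]>110)).astype(np.uint8)*255
    return h,m
def edge(f,cols=range(180,430,10)):
    g=cv2.cvtColor(f["image"],cv2.COLOR_BGR2HSV); r=g[...,1].astype(float)*g[...,2]/255
    P=[]
    for c in cols:
        col=r[280:310,c]; k=np.argmin(np.diff(col)); d=-np.diff(col)[max(k-1,0):k+2]; P.append((c,280+k+.5+((d@np.arange(-1,len(d)-1))/d.sum())))
    return np.array(P)
E
python3 - <<'E'
from h import *
import pickle
f=pickle.load(open("top.pkl","rb"))
h,m=boardmask(f)
print("hsv board",h[230,270],h[262,270],"counter",h[230,210],h[280,270],"slot",h[195,265])
m=cv2.morphologyEx(m,cv2.MORPH_OPEN,np.ones((3,3)))
cs,hi=cv2.findContours(m,cv2.RETR_CCOMP,cv2.CHAIN_APPROX_NONE)
i=max((i for i in range(len(cs)) if 228<=0+cv2.boundingRect(cs[i])[0]+5 and hi[0][i][3]<0 and cv2.boundingRect(cs[i])[1]<260 and cv2.boundingRect(cs[i])[0]<300),key=lambda i:cv2.contourArea(cs[i]))
q=cv2.minAreaRect(cs[i]);print(q);b=cv2.boxPoints(q)
a=cv2.approxPolyDP(cs[i],6,True).reshape(-1,2);print("poly",a.tolist())
xr=.66
P0=plane(f,b,[0,0,1],.014);xr=P0[:,0].max()
P=plane(f,b,[.09,0,1],.014+.09*xr);print(P)
for j in range(len(cs)):
    if hi[0][j][3]==i and cv2.contourArea(cs[j])>100:
        s=cv2.boxPoints(cv2.minAreaRect(cs[j]));print("slot",s.tolist(),plane(f,s,[.09,0,1],.014+.09*xr))
e=edge(f);print(np.round(e[:,1],1));W=plane(f,e,[0,0,1],0);print(np.round(W[:,0],4),np.median(W[:,0]))
for n,px,z in(("mill",(158,185),0),("salt",(141,248),0),("spoonfront",(412,288),0.007),("mug",(409,165),.09)):print(n,plane(f,[px],[0,0,1],z))
E
```

```text
hsv board [ 13 185 187] [ 13 184 184] counter [ 22 254 186] [ 21 255 179] slot [ 21 255 178]
((272.5, 224.0), (82.0, 89.0), 90.0)
poly [[230, 183], [228, 264], [317, 265], [316, 183]]
[[ 0.63442983  0.16441982  0.01414862]
 [ 0.63608117 -0.09793058  0.014     ]
 [ 0.39623504 -0.09420067  0.03558615]
 [ 0.39526614  0.1573006   0.03567335]]
slot [[252.0, 202.0], [252.0, 188.0], [294.0, 188.0], [294.0, 202.0]] [[ 0.57760091  0.09282468  0.01926322]
 [ 0.61970055  0.09355876  0.01547426]
 [ 0.6204586  -0.02994575  0.01540603]
 [ 0.57830095 -0.02978732  0.01920022]]
[293.4 293.4 293.4 293.4 293.3 293.6 293.6 293.6 293.8 294.1 294.2 294.2
 294.2 294.1 294.3 294.4 294.4 294.4 294.4 294.4 294.5 294.4 294.4 294.5
 294.4]
[0.3138 0.3138 0.3137 0.3139 0.3141 0.3134 0.3134 0.3136 0.3132 0.3122
 0.3121 0.3123 0.3123 0.3126 0.3123 0.3122 0.3121 0.3124 0.3124 0.3125
 0.3125 0.3127 0.3129 0.3129 0.3133] 0.31267380758571695
mill [[0.62971126 0.37323987 0.        ]]
salt [[0.44328677 0.41492212 0.        ]]
spoonfront [[ 0.33171803 -0.37027652  0.007     ]]
mug [[ 0.67412659 -0.34744655  0.09      ]]
```

Edge at x≈0.313. Board at yaw≈0, centred at about (0.515, 0.032), with its slot at (0.598, 0.032). These agree with the given sizes. Plan: put the partly opened fingers into the slot, pull about 108 mm toward the robot, then push back.

{"op": "arm_command", "data": {"commands": [-1,-0.72,0,0,0,-0.103,0.36,-1,-0.72,0,0,0,-0.103,0.36,-1,-0.72,0,0,0,-0.103,0.36,-1,-0.72,0,0,0,-0.103,0.36,-1,-0.72,0,0,0,-0.103,0.36]}}

```text
t: 0.52
position: [0.2722, 0.4906, 0.2365]
orientation: [[-1.0, 0.005, -0.0], [0.005, 1.0, -0.001], [0.0, -0.001, -1.0]]
ft_force: [-0.6, 0.1, 0.2]
grip_width: 0.0607
finger_force: 0.0
```

{"op": "arm_command", "data": {"commands": [-0.66,-0.92,0,0,0,0,0.36,-0.66,-0.92,0,0,0,0,0.36,-0.66,-0.92,0,0,0,0,0.36,-0.66,-0.92,0,0,0,0,0.36,-0.66,-0.92,0,0,0,0,0.36]}}

```text
t: 0.93
position: [0.3375, 0.4001, 0.2367]
orientation: [[-1.0, 0.004, -0.0], [0.004, 1.0, 0.0], [0.0, 0.0, -1.0]]
ft_force: [-0.3, -0.7, 0.5]
grip_width: 0.0597
finger_force: 0.0
```

{"op": "arm_command", "data": {"commands": [-0.66,-0.92,0,0,0,0,0.36,-0.66,-0.92,0,0,0,0,0.36,-0.66,-0.92,0,0,0,0,0.36,-0.66,-0.92,0,0,0,0,0.36,-0.66,-0.92,0,0,0,0,0.36]}}

```text
t: 1.35
position: [0.4033, 0.3088, 0.2367]
orientation: [[-1.0, 0.003, -0.0], [0.003, 1.0, 0.001], [0.0, 0.001, -1.0]]
ft_force: [-0.3, 0.2, 0.8]
grip_width: 0.0596
finger_force: 0.0
```

{"op": "arm_command", "data": {"commands": [-0.66,-0.92,0,0,0,0,0.36,-0.66,-0.92,0,0,0,0,0.36,-0.66,-0.92,0,0,0,0,0.36,-0.66,-0.92,0,0,0,0,0.36,-0.66,-0.92,0,0,0,0,0.36]}}

```text
t: 1.77
position: [0.4691, 0.217, 0.2366]
orientation: [[-1.0, 0.002, -0.0], [0.002, 1.0, 0.001], [0.0, 0.001, -1.0]]
ft_force: [-0.7, 0.6, -0.2]
grip_width: 0.0597
finger_force: 0.0
```

{"op": "arm_command", "data": {"commands": [-0.66,-0.92,0.5,0,0,0,0.36,-0.66,-0.92,0.5,0,0,0,0.36,-0.66,-0.92,0.5,0,0,0,0.36,-0.66,-0.92,0.5,0,0,0,0.36,-0.66,-0.92,0.5,0,0,0,0.36]}}

```text
t: 2.18
position: [0.5343, 0.1248, 0.1855]
orientation: [[-1.0, 0.002, -0.002], [0.002, 1.0, 0.0], [0.002, 0.0, -1.0]]
ft_force: [0.1, 0.2, 0.1]
grip_width: 0.0595
finger_force: 0.0
```

{"op": "arm_command", "data": {"commands": [-0.64,-0.92,0.8,0,0,0,0.36,-0.64,-0.92,0.8,0,0,0,0.36,-0.64,-0.92,0.8,0,0,0,0.36,-0.64,-0.92,0.8,0,0,0,0.36,-0.64,-0.92,0.8,0,0,0,0.36]}}

```text
t: 2.6
position: [0.5984, 0.0325, 0.1051]
orientation: [[-1.0, 0.002, -0.003], [0.002, 1.0, 0.0], [0.003, 0.0, -1.0]]
ft_force: [-0.7, 0.3, 0.4]
grip_width: 0.0597
finger_force: 0.0
```

{"op": "arm_command", "data": {"commands": [0,0,0.3,0,0,0,0.36,0,0,0.5,0,0,0,0.36,0,0,0.6,0,0,0,0.36,0,0,0.67,0,0,0,0.36,0,0,0.72,0,0,0,0.36]}}

```text
t: 3.02
position: [0.5986, 0.0335, 0.0352]
orientation: [[-1.0, -0.0, 0.001], [-0.0, 1.0, 0.0], [-0.001, 0.0, -1.0]]
ft_force: [-0.5, -0.2, 0.3]
grip_width: 0.0598
finger_force: 0.0
```

{"op": "arm_command", "data": {"commands": [0,0,0.03,0,0,0,0.36,0,0,0.06,0,0,0,0.36,0,0,0.09,0,0,0,0.36,0,0,0.12,0,0,0,0.36,0,0,0.12,0,0,0,0.36]}}

```text
t: 3.43
position: [0.5986, 0.0317, 0.0225]
orientation: [[-1.0, 0.001, -0.0], [0.001, 1.0, 0.0], [0.0, 0.0, -1.0]]
ft_force: [-0.1, -0.3, -0.1]
grip_width: 0.0598
finger_force: 0.0
```

```bash
python3 - <<'E'
from h import *
import cv2
f=grab_frame("scene");cv2.imwrite("pics/s1.png",cv2.resize(f["image"][160:320,200:430],None,fx=3,fy=3))
s=telemetry.observe();print(s["position"],s["ft_force"])
E
```

```text
[0.59858937 0.03166982 0.02265448] [ 0.50005982 -0.39626359  0.1360365 ]
```

View pics/s1.png

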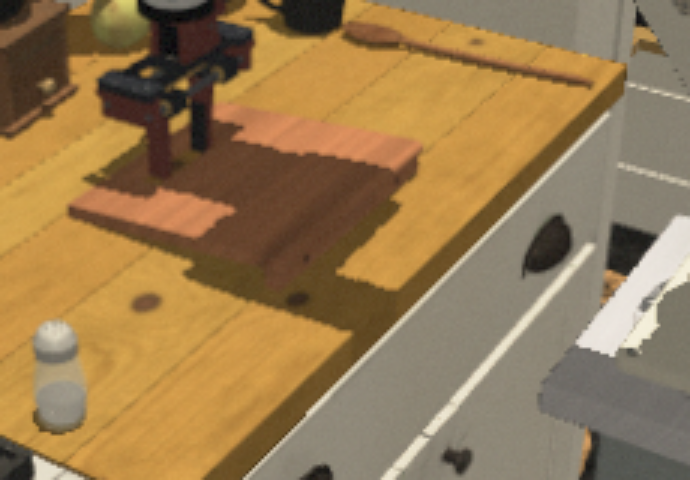

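The crop shows both fingers standing in the slot (about px (160,170) and (200,145)) with no contact force. Now I pull toward the robot.

{"op": "arm_command", "data": {"commands": [0.04,0,0.03,0,0,0,0.36,0.08,0,0.03,0,0,0,0.36,0.13,0,0.03,0,0,0,0.36,0.18,0,0.03,0,0,0,0.36,0.24,0,0.03,0,0,0,0.36]}}

```text
t: 3.9
position: [0.5743, 0.0318, 0.0198]
orientation: [[-1.0, 0.001, 0.0], [0.001, 1.0, 0.0], [-0.0, 0.0, -1.0]]
ft_force: [1.6, -0.1, -0.3]
grip_width: 0.0601
finger_force: 0.9
```

{"op": "arm_command", "data": {"commands": [0.06,0,0,0,0,0,0.36,0.12,0,0,0,0,0,0.36,0.18,0,0,0,0,0,0.36,0.24,0,0,0,0,0,0.36,0.3,0,0,0,0,0,0.36]}}

```text
t: 4.32
position: [0.544, 0.0318, 0.0197]
orientation: [[-1.0, 0.001, 0.0], [0.001, 1.0, -0.0], [-0.0, -0.0, -1.0]]
ft_force: [3.0, 1.0, -0.5]
grip_width: 0.0598
finger_force: 1.0
```

{"op": "arm_command", "data": {"commands": [0.06,0,0,0,0,0,0.36,0.12,0,0,0,0,0,0.36,0.17,0,0,0,0,0,0.36,0.22,0,0,0,0,0,0.36,0.26,0,0,0,0,0,0.36]}}

```text
t: 4.73
position: [0.5181, 0.0319, 0.0197]
orientation: [[-1.0, 0.001, -0.0], [0.001, 1.0, -0.0], [0.0, -0.0, -1.0]]
ft_force: [2.5, 0.3, -0.5]
grip_width: 0.0596
finger_force: 1.0
```

```bash
python3 - <<'E'
from h import *
f=grab_frame("top");cv2.imwrite("pics/t1.png",cv2.resize(f["image"][160:320,200:350],None,fx=3.5,fy=3.5))
s=telemetry.observe();print(s["position"],s["ft_force"])
E
```

```text
[0.51735538 0.03187802 0.01963522] [ 0.96836083 -0.0458291   1.68690551]
```

View pics/t1.png

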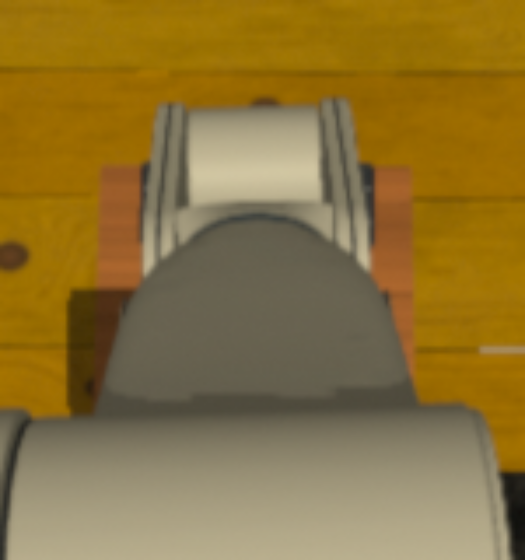

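The board follows (rear edge at crop row 167), square and with little force. By the finger position the lip's rear face is at about x=0.339, so about 26 mm remain to the edge, plus margin.

{"op": "arm_command", "data": {"commands": [0.05,0,0,0,0,0,0.36,0.1,0,0,0,0,0,0.36,0.15,0,0,0,0,0,0.36,0.18,0,0,0,0,0,0.36,0.21,0,0,0,0,0,0.36]}}

```text
t: 5.2
position: [0.4975, 0.0319, 0.0198]
orientation: [[-1.0, 0.001, 0.0], [0.001, 1.0, 0.0], [-0.0, 0.0, -1.0]]
ft_force: [3.1, -0.1, 0.2]
grip_width: 0.0597
finger_force: 1.4
```

{"op": "arm_command", "data": {"commands": [0.03,0,0,0,0,0,0.36,0.06,0,0,0,0,0,0.36,0.09,0,0,0,0,0,0.36,0.12,0,0,0,0,0,0.36,0.13,0,0,0,0,0,0.36]}}

```text
t: 5.62
position: [0.4841, 0.0319, 0.0196]
orientation: [[-1.0, 0.001, -0.0], [0.001, 1.0, -0.0], [0.0, -0.0, -1.0]]
ft_force: [2.2, -0.0, 0.2]
grip_width: 0.0595
finger_force: 1.0
```

```bash
python3 - <<'E'
from h import *
f=grab_frame("scene");cv2.imwrite("pics/s2.png",cv2.resize(f["image"][160:320,200:430],None,fx=3,fy=3))
s=telemetry.observe();print(s["position"],s["ft_force"])
E
```

```text
[0.48404592 0.0319082  0.0196136 ] [ 0.6186769  -0.11352203  0.29765984]
```

View pics/s2.png

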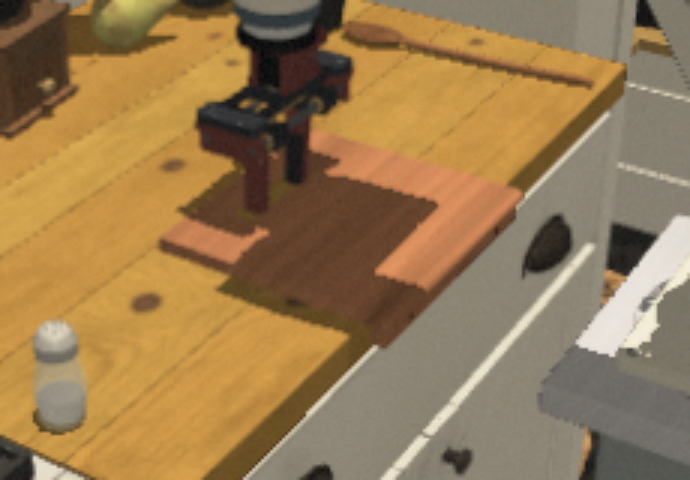

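The crop shows the board over the edge, its front-left corner near crop (380,345). I compare that corner with where it would project if dropped and if not.

```bash
python3 - <<'E'
from h import *
f=grab_frame("scene")
E=np.array(f["extrinsics"]);r=cv2.Rodrigues(E[:3,:3])[0]
def pr(P):
    p=cv2.projectPoints(np.array(P,float),r,E[:3,3],np.array(f["K"]),np.array(f["dist"]))[0].reshape(-1,2); return np.round((p-[200,160])*3)
for z,zb,n in((.014,.0,"flat"),(.035,.021,"up")):
    for y in(.162,-.098): print(n,y,"nose top/plate bottom/lip bottom",pr([[.286,y,z],[.29,y,zb],[.29,y,zb-.02]]).tolist())
E
python3 -c "
import cv2;i=cv2.imread('pics/s2.png')[120:400,320:560];cv2.imwrite('pics/s2c.png',cv2.resize(cv2.convertScaleAbs(i,alpha=1.8),None,fx=2.1,fy=2.1))"
```

```text
flat 0.162 nose top/plate bottom/lip bottom [[389.0, 317.0], [384.0, 329.0], [383.0, 348.0]]
flat -0.098 nose top/plate bottom/lip bottom [[519.0, 187.0], [514.0, 198.0], [512.0, 216.0]]
up 0.162 nose top/plate bottom/lip bottom [[390.0, 296.0], [385.0, 308.0], [384.0, 328.0]]
up -0.098 nose top/plate bottom/lip bottom [[520.0, 168.0], [516.0, 180.0], [514.0, 198.0]]
```

View pics/s2c.png

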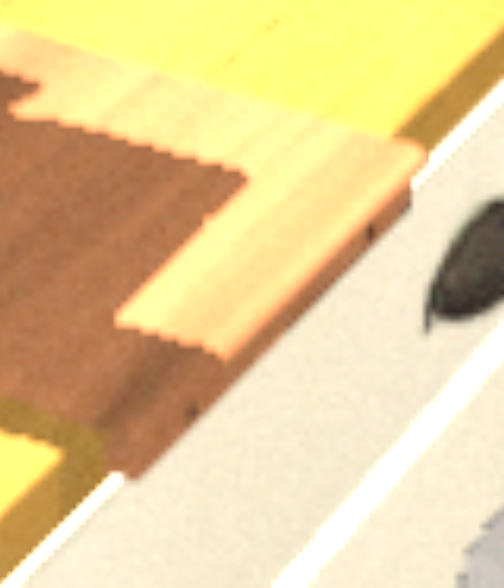

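Both ends match the dropped, flat prediction: right nose at about (522,189), left lip bottom at about (380,347). Now I push back gently: 16 mm of slot slack, then about 7 mm until the lip bears.

{"op": "arm_command", "data": {"commands": [-0.04,0,0,0,0,0,0.36,-0.08,0,0,0,0,0,0.36,-0.11,0,0,0,0,0,0.36,-0.14,0,0,0,0,0,0.36,-0.16,0,0,0,0,0,0.36]}}

```text
t: 6.13
position: [0.4996, 0.0319, 0.0194]
orientation: [[-1.0, 0.001, -0.003], [0.001, 1.0, -0.0], [0.003, -0.0, -1.0]]
ft_force: [-4.5, -0.1, 3.6]
grip_width: 0.0599
finger_force: 2.3
```

{"op": "arm_command", "data": {"commands": [-0.01,0,0,0,0,0,0.36,-0.02,0,0,0,0,0,0.36,-0.03,0,0,0,0,0,0.36,-0.04,0,0,0,0,0,0.36,-0.04,0,0,0,0,0,0.36]}}

```text
t: 6.55
position: [0.5046, 0.0319, 0.0196]
orientation: [[-1.0, 0.001, -0.0], [0.001, 1.0, -0.0], [0.0, -0.0, -1.0]]
ft_force: [-2.6, -0.4, -0.9]
grip_width: 0.0598
finger_force: 1.0
```

{"op": "arm_command", "data": {"commands": [-0.005,0,0,0,0,0,0.36,-0.01,0,0,0,0,0,0.36,-0.015,0,0,0,0,0,0.36,-0.02,0,0,0,0,0,0.36,-0.02,0,0,0,0,0,0.36]}}

```text
t: 6.97
position: [0.5047, 0.0319, 0.0196]
orientation: [[-1.0, 0.001, -0.004], [0.001, 1.0, -0.0], [0.004, -0.0, -1.0]]
ft_force: [-6.9, 1.6, 4.5]
grip_width: 0.06
finger_force: 3.8
```

{"op": "arm_command", "data": {"commands": [-0.005,0,0,0,0,0,0.36,-0.01,0,0,0,0,0,0.36,-0.015,0,0,0,0,0,0.36,-0.02,0,0,0,0,0,0.36,-0.02,0,0,0,0,0,0.36]}}

```text
t: 7.38
position: [0.5048, 0.0319, 0.0194]
orientation: [[-1.0, 0.001, -0.008], [0.001, 1.0, -0.0], [0.008, -0.0, -1.0]]
ft_force: [-12.8, 0.8, 9.5]
grip_width: 0.0596
finger_force: 6.3
```

The lip bears: motion stops at 0.5048 m while force rises to 13 N, close to the predicted 0.507. I back off to the middle of the slot and rise.

{"op": "arm_command", "data": {"commands": [0.03,0,0,0,0,0,0.36,0.06,0,0,0,0,0,0.36,0.09,0,0,0,0,0,0.36,0.12,0,0,0,0,0,0.36,0.12,0,0,0,0,0,0.36]}}

```text
t: 7.8
position: [0.4966, 0.0319, 0.0198]
orientation: [[-1.0, 0.001, 0.001], [0.001, 1.0, 0.0], [-0.001, 0.0, -1.0]]
ft_force: [-0.0, 0.1, -0.9]
grip_width: 0.0597
finger_force: 0.0
```

{"op": "arm_command", "data": {"commands": [0,0,-0.05,0,0,0,0.36,0,0,-0.15,0,0,0,0.36,0,0,-0.4,0,0,0,0.36,0,0,-0.7,0,0,0,0.36,0,0,-1,0,0,0,0.36]}}

```text
t: 8.22
position: [0.4965, 0.0319, 0.1213]
orientation: [[-1.0, 0.001, -0.001], [0.001, 1.0, -0.0], [0.001, -0.0, -1.0]]
ft_force: [0.3, -0.1, -0.1]
grip_width: 0.0599
finger_force: 0.0
```

{"op": "arm_command", "data": {"commands": [0,1,-0.8,0,0,0,0.36,0,1,-0.8,0,0,0,0.36,0,1,-0.8,0,0,0,0.36,0,1,-0.8,0,0,0,0.36,0,1,-0.8,0,0,0,0.36]}}

```text
t: 8.63
position: [0.498, 0.1335, 0.2022]
orientation: [[-1.0, -0.002, 0.005], [-0.002, 1.0, 0.001], [-0.005, 0.001, -1.0]]
ft_force: [-0.6, -0.3, -0.5]
grip_width: 0.0597
finger_force: 0.0
```

{"op": "arm_command", "data": {"commands": [0.6,1,0,0,0,0,0.36,0.6,1,0,0,0,0,0.36,0.6,1,0,0,0,0,0.36,0.6,1,0,0,0,0,0.36,0.6,1,0,0,0,0,0.36]}}

```text
t: 9.05
position: [0.4356, 0.2316, 0.1986]
orientation: [[-1.0, -0.001, -0.002], [-0.001, 1.0, -0.001], [0.002, -0.001, -1.0]]
ft_force: [-0.5, 0.1, 0.0]
grip_width: 0.0596
finger_force: 0.0
```

{"op": "arm_command", "data": {"commands": [0.6,1,0,0,0,0,0.36,0.6,1,0,0,0,0,0.36,0.6,1,0,0,0,0,0.36,0.6,1,0,0,0,0,0.36,0.6,1,0,0,0,0,0.36]}}

```text
t: 9.47
position: [0.377, 0.3315, 0.199]
orientation: [[-1.0, -0.0, -0.001], [-0.0, 1.0, -0.001], [0.001, -0.001, -1.0]]
ft_force: [-0.1, -0.4, 0.5]
grip_width: 0.0596
finger_force: 0.0
```

{"op": "arm_command", "data": {"commands": [0.6,1,0,0,0,0,0.36,0.6,1,0,0,0,0,0.36,0.6,1,0,0,0,0,0.36,0.6,1,0,0,0,0,0.36,0.6,1,0,0,0,0,0.36]}}

```text
t: 9.88
position: [0.3178, 0.4315, 0.1991]
orientation: [[-1.0, 0.001, -0.0], [0.001, 1.0, -0.001], [0.0, -0.001, -1.0]]
ft_force: [0.5, 0.1, -0.5]
grip_width: 0.0595
finger_force: 0.0
```

```bash
python3 - <<'E'
from h import *
f=grab_frame("top");cv2.imwrite("pics/t3.png",f["image"])
h,m=boardmask(f);m=cv2.morphologyEx(m,cv2.MORPH_OPEN,np.ones((3,3)))
cs,_=cv2.findContours(m[150:320,180:360],cv2.RETR_EXTERNAL,cv2.CHAIN_APPROX_NONE)
c=max(cs,key=cv2.contourArea)+[180,150];a=cv2.approxPolyDP(c,5,True).reshape(-1,2)
print(a.tolist(),plane(f,a,[0,0,1],.014).round(4))
print("expect front .313-.104-.12+.208-.016-.007 -> nose",.313-.023,"rear",.313+.224)
E
```

```text
[[229, 218], [227, 302], [317, 302], [316, 218]] [[ 0.5309  0.1595  0.014 ]
 [ 0.291   0.1605  0.014 ]
 [ 0.2917 -0.0955  0.014 ]
 [ 0.5322 -0.0943  0.014 ]]
expect front .313-.104-.12+.208-.016-.007 -> nose 0.29 rear 0.537
```

View pics/t3.png

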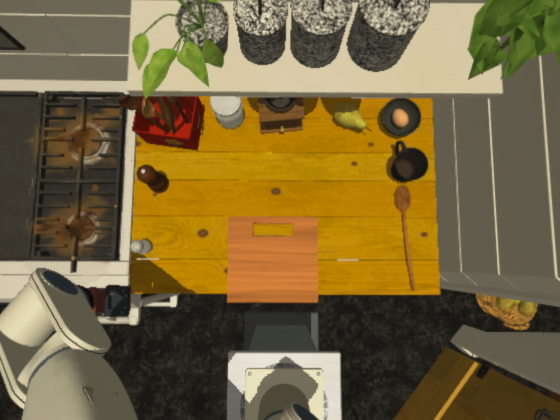

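The picture shows the board square over the edge (corners (229,218), (316,218), (317,302), (227,302)). The measured nose is at x≈0.291, against 0.290 expected. The other items stand unmoved and the arm is clear.

```bash
python3 -c "
from cell import bot
print(bot.sign_off())"
```

```text
the job is handed in; nothing more can be done
None
```

I slid the board over the counter's front edge and pushed it back until the lip bore against it. The last picture shows it lying flat and square with nothing else moved, and I handed the job in at about 10 s; no verdict came back.

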